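Set a tube to the swing stop of a tube-facing machine

ROBOT

A 7-joint arm with a two-finger parallel gripper is mounted at the origin on the work surface. World frame = base frame: x ahead of the robot, y to its left, z up, the work surface at z = 0. Lengths are in m, angles in degrees, forces in N, time in s.
With the tool pointing down it reaches from about 0.35 to 0.9 m from the base axis. Payload 8.1 kg.
Tool frame: the origin (TCP) lies at the very end of the fingers, on their centre line; the grasp point (between the pads) lies 19 mm behind it; z points along the fingers, y is the line along which they close (so a half turn about z gives the same grasp; the last joint's range is limited). The gripper opens to 85 mm and grips with 20 to 120 N. Pads are 22 mm wide; open, the fingers measure 114 mm over their backs; the gripper's body (76 mm by 85 mm) begins 54 mm behind the grasp point. The pads swing forward as they close: fully open they stand 13 mm farther back than shut.
Start: joints at [-79.847, 24.895, 1.432, 90.138, -0.665, 64.973, -4.303], TCP at [0.173, 0.601, 0.231] pointing down, gripper open.
Joint ranges: [-149.89, 149.89], [-25.12, 119.58], [-72.63, 75.52], [4.76, 147.25], [-75.54, 255.54], [6.69, 114.76], [-157.13, 157.13]. Speed limits (degrees/s): [127.2, 127.2, 172.46, 172.46, 180, 180, 180].

INTERFACE

Orientations are given as [roll, pitch, yaw] about the fixed x, y, z axes, in that order (R = Rz(yaw) Ry(pitch) Rx(roll)).
In Python, from station import arm, jaws, solver, eyes gives the robot as it stands. Calls block until the motion is done:
- arm.movep(position, orientation): joint-space move of the TCP to a pose.
- arm.servo_line(position, attitude=None, velocity=0.15): straight line of the TCP; attitude=None keeps the orientation; velocity is the mean speed in m/s.
- arm.move_j(angles): joint-space move.
- jaws.set_gripper(opening): finger opening in m; the grip force is fixed at half the most; returns when the fingers have stopped.
- arm.sleep(seconds).
- solver.solve_ik(position, orientation): joint angles nearest the present ones, or None.
- arm.read_state(): the state.
- eyes.snapshot(name): name is "scene" or "top"; returns the picture (384x512x3 uint8, red, green, blue); there is no depth.
- eyes.get_calibration(name): a dict with "intrinsics" (3x3 intrinsics, pixels), "R" (3x3) and "t" (3): a world point X has camera coordinates R X + t. Camera axes: x right, y down, z forward; pixel columns grow to the right and rows downward; lengths in m; the calibration is good to about 2 mm. A picture is of the moment at which its call begins. get_calibration takes no time and is no camera call.
A pose or a line that the arm cannot do raises arm.Unreachable and nothing moves.
- arm.finish_job(): hands the job in; it is judged then, once.
Trained networks look in the newest picture that a camera, given by its name, has taken for a name from the list of things; names that differ only in an ending like _2 or _b are one class to them, and where a whole thing is asked for, a point or a joint stands for the part that bears it (a point fixed in the world has none). Each returns a list of dicts, best first, with "p" (0 to 1); they miss things now and then, are a little off and sometimes report something else, mostly with a low value. They report only what shows in the picture. A call takes as long as a camera call.
- eyes.search_frame(camera, target): "bbox" ([left, top, right, bottom] in pixels, round what is visible of it).
- eyes.outline_of(camera, target): "pixels" (384x512 bool, what is visible of it) and "bbox" ([left, top, right, bottom] in pixels, round what is visible of it).
The state is a dict: "clock": time; "joint_pos": joint angles; "qd": joint speeds; "tau": joint torques, N m; "position": TCP position; "tool_rot": TCP orientation; "ft_force": force on the tool from outside, world axes, zero at the start; "ft_torque": the same for the moment, N m; "width": finger opening in m; "gripper_force": force on a finger pad.
Only numpy, scipy, OpenCV 4.12 (cv2) and the standard library are available. Lean on these libraries where they do the work, as an engineer would, in place of code of your own. Each camera call takes 0.05 s, during which the arm holds its last target. There are 200 camera calls.

TASK

Set the long stainless tube for facing: push the red-knobbed lever over so that the swing stop drops into the tube's path, push the tube along its V-bed by its free end until its other end butts against the stop plate, then push the lever back so that the stop swings up clear and the tube stays where the stop set it. Do it all by gently pushing with the fingertips: do not grip or lift anything, and leave the loose parts on the bench where they are.

Things in the scene. Friction and masses are not known exactly. Their poses are not given: they have to be found in the camera images.
- facer: Tube-facing machine, fixed. Origin on the bench top under the middle of the V-bed; y along the tube line to the blue facing head, x away from the robot, z up (yaw to 0.22 rad). Bed y -170 to 170 mm, flanks 102 mm high. Stop hinge along y at x 75, z 125 mm; its lever at y 120; stop face at y 200; spindle from y 283. An open fixed toggle clamp (black grip, 215 mm high) at y -10, x 50 to 195 mm.
- stop_shaft (a joint): Swing stop angle, rad: 0 = plate down in the tube's path (lever leans 32 degrees towards the robot, the machine's -x); 1.2 = plate swung up clear (lever leans 37 degrees away, +x). About 2 N on the knob along the machine's x turns it. Past the balance point near 0.86 it falls by its own weight to the nearer end and rests there; within 0.1 rad of it, it may stay put.
- stop_knob (a point): Red ball knob, 32 mm diameter, on the end of the 10 mm lever rod, 95 mm from the hinge; this point is the ball's centre. It swings from 206 mm height (stop down) over 220 mm to 201 mm (stop up). Turns with stop_shaft; its y axis stays along the hinge.
- stop_face (a point): Round steel stop plate, 58 mm diameter, 10 mm thick, on an orange arm. This point is the centre of the face that the tube butts against; its y axis (always the machine's y) points away from the tube, towards the facing head. Turns with stop_shaft. When down its centre lies on the tube's axis.
- tube: Stainless tube, 50.8 mm outside diameter, 2 mm wall, 300 mm long, about 0.55 kg, lying loose in the V-bed with its axis 110 mm above the bench. Origin at its middle on the axis, y axis along the tube towards the stop. About 2 N slides it; it can roll about its axis.
- tube_stop_end (a point): Centre of the tube's end nearer the stop and the facing head.
- tube_push_end (a point): Centre of the tube's other, free end: the one to push. It may overhang the bed.
- offcut: Loose short tube standing on end, 38 mm diameter, 70 mm high. Origin at the centre of its underside. To be left alone.
- ferrule: Loose steel pipe ferrule, 64 mm flange, 28 mm high. Origin at the centre of its underside. To be left alone.
- deburrer: Loose hand deburring tool with orange grip, 150 mm long, 24 mm thick, lying along its x axis. Origin under its middle. To be left alone.

How it is judged (in metres and radians):
On the way, in this order (a step that is already met when the one before it is completed fails the run):
1. the swing stop is down in the tube's path (within 0.08 rad of its lower end) (value of joint stop_shaft below 0.08 rad), for 0.2 s.
2. the tube butts against the lowered stop plate (gap under 1.5 mm) (value of joint stop_shaft below 0.08 rad and y of tube_stop_end in the frame of stop_face above -0.0015 m), for 0.2 s.
At the end, for the whole second after the job is handed in: The stop is swung up clear (joint above 1.1 rad) and at rest; the tube lies at rest in the V-bed with its end within 3 mm of the plane of the stop face (value of joint stop_shaft above 1.1 rad and y of tube_stop_end in the frame of stop_face between -0.003 and 0.003 m and x of tube in the frame of facer between -0.004 and 0.004 m and z of tube in the frame of facer below 0.114 m and linear speed of tube below 0.01 m/s and velocity of joint stop_shaft between -0.1 and 0.1 rad/s); the robot touches nothing.
It fails at once if the tube is lifted from its bed (its middle or either end more than 10 mm up) (height (world z) of any of tube, tube_stop_end, tube_push_end above 0.12 m).
It fails at once if the tube is gripped or rammed (over 35 N from the fingers or on the stop) (contact force between the fingers and tube above 35 N or contact force between tube and stop_shaft above 35 N).
It fails at once if the lever is gripped or forced (over 35 N) (contact force between the fingers and stop_shaft above 35 N).
It fails at once if a loose part on the bench is disturbed (moved over 15 mm) (distance of any of offcut, ferrule, deburrer from where it was at the start of the episode above 0.015 m).
It also fails if it takes over 61 s, if anything falls off the work surface, if the arm or the gripper's body presses on something with over 40 N, if the wrist force passes 120 N, or if a joint passes its speed limit or range.

## Working session

There is one attempt and no reset: what is moved stays moved. The work goes in short steps, each a Python script; the robot and the scene stay as the last script left them, time stands still between calls to the robot, and variables do not carry over. Pictures are saved under pics/ and viewed, at most 10 in all, crops included, and the job is handed in when it is done.

```bash
mkdir -p pics; python3 - <<'E'
from station import arm,eyes
import cv2,numpy as np
for n in("scene","top"):
    im=eyes.snapshot(n); cv2.imwrite(f"pics/{n}0.png",cv2.resize(im[:,:,::-1],(800,600)))
    c=eyes.get_calibration(n); print(n,np.round(c["intrinsics"],1).tolist(),np.round(c["R"],3).tolist(),np.round(c["t"],3).tolist())
    for t in("facer","stop_knob","stop_face","tube","tube_push_end","tube_stop_end","offcut","ferrule","deburrer"):
        print(t,[(np.round(d["bbox"]).tolist(),round(d["p"],2)) for d in eyes.search_frame(n,t)[:2]])
print(arm.read_state())
E
```

```text
scene [[478.2, 0.0, 246.6], [0.0, 478.2, 200.0], [0.0, 0.0, 1.0]] [[-0.141, 0.99, 0.016], [0.568, 0.094, -0.817], [-0.811, -0.107, -0.576]] [0.092, -0.189, 1.69]
facer [([193.0, 154.0, 509.0, 297.0], 0.95), ([183.0, 169.0, 298.0, 205.0], 0.33)]
stop_knob [([296.0, 171.0, 348.0, 219.0], 0.72)]
stop_face [([296.0, 172.0, 349.0, 220.0], 0.65)]
tube [([184.0, 172.0, 300.0, 206.0], 0.89)]
tube_push_end [([183.0, 172.0, 300.0, 205.0], 0.89), ([296.0, 170.0, 348.0, 220.0], 0.3)]
tube_stop_end [([186.0, 172.0, 302.0, 207.0], 0.95), ([296.0, 169.0, 346.0, 220.0], 0.61)]
offcut [([189.0, 230.0, 203.0, 258.0], 0.71)]
ferrule [([259.0, 254.0, 282.0, 279.0], 0.66), ([297.0, 173.0, 345.0, 218.0], 0.31)]
deburrer [([142.0, 209.0, 156.0, 243.0], 0.57)]
top [[388.4, 0.0, 259.1], [0.0, 388.4, 190.3], [0.0, 0.0, 1.0]] [[-0.039, -0.999, -0.006], [-0.978, 0.039, -0.206], [0.206, -0.002, -0.979]] [0.01, 0.559, 0.781]
facer [([3.0, 144.0, 338.0, 310.0], 0.62)]
stop_knob [([2.0, 142.0, 336.0, 316.0], 0.68), ([130.0, 150.0, 202.0, 230.0], 0.31)]
stop_face [([216.0, 160.0, 242.0, 184.0], 0.46)]
tube [([199.0,
[... 310 characters left out ...]
88)]
{'clock': 1.0, 'joint_pos': array([-79.85076998,  24.89421515,   1.43244421,  90.13852382,
        -0.66397506,  64.97484408,  -4.30167136]), 'qd': array([-0.02743254,  0.02232506, -0.00468143, -0.05651688, -0.02188001,
       -0.00281789,  0.02017815]), 'tau': array([-3.38478958e-04, -6.70280600e+01,  1.02393329e+00, -3.16562712e+01,
        1.54867239e-02,  2.31921105e-03,  4.49580239e-05]), 'position': array([0.17259486, 0.60069334, 0.23132611]), 'tool_rot': array([1.79999171e+02, 1.22500103e-03, 1.63968825e+02]), 'ft_force': array([-0.16643718,  0.42881339,  0.36820495]), 'ft_torque': array([-0.01267241, -0.06892038, -0.05454661]), 'gripper_force': 0.0, 'width': 0.08553196365893828}
```

View pics/scene0.png

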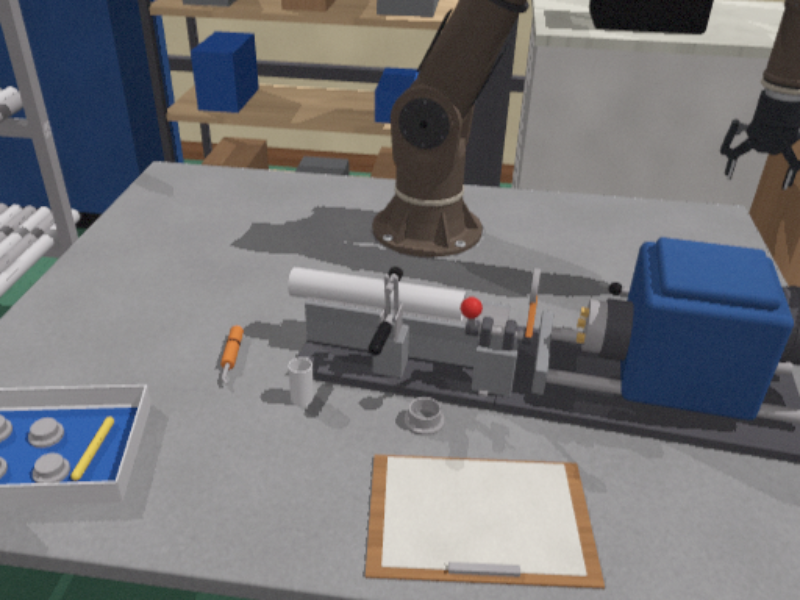

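View pics/top0.png

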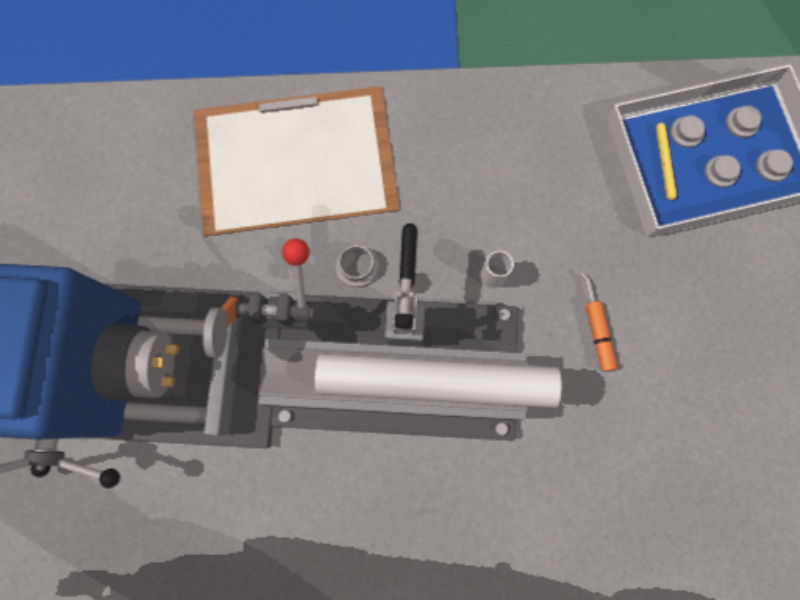

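The scene view shows the tube from (290,283) to (465,305), the red knob at (471,307) and the raised orange stop arm at (532,305). The top view shows the tube from (316,373) to (560,386) and the knob at (295,252), leaning away from the robot, so the stop is up. The right end of the tube overhangs the bed.

```bash
cat >look.py <<'E'
from station import eyes
import cv2,numpy as np
from scipy.optimize import minimize,least_squares
C={n:eyes.get_calibration(n) for n in("scene","top")}
def proj(n,X):
    c=C[n];p=(np.atleast_2d(X)@np.array(c["R"]).T+c["t"])@np.array(c["intrinsics"]).T
    return p[:,:2]/p[:,2:]
def knob_px(im):
    h=cv2.cvtColor(im,cv2.COLOR_RGB2HSV)
    m=(((h[...,0]<5)|(h[...,0]>174))&(h[...,1]>190)&(h[...,2]>90)).astype(np.uint8)
    k,l,s,c=cv2.connectedComponentsWithStats(m); i=1+np.argmax(s[1:,4])
    return c[i],s[i].tolist()
def knob(ims):
    px={n:knob_px(ims[n]) for n in ims}
    r=least_squares(lambda X:np.concatenate([proj(n,X)[0]-px[n][0] for n in px]),[.6,.1,.2])
    return r.x,np.abs(r.fun).max(),px
def tube_fit(mask,n="top"):
    """tube x,y,yaw(of its +y axis about z), z=.11: silhouette matched to mask"""
    a=np.linspace(0,2*np.pi,40);R=.0254
    def sil(q):
        d=np.array([-np.sin(q[2]),np.cos(q[2]),0]);e=np.array([np.cos(q[2]),np.sin(q[2]),0])
        P=np.concatenate([np.array([q[0],q[1],.11])+s*.15*d+R*(np.cos(a)[:,None]*e+np.sin(a)[:,None]*[0,0,1]) for s in(-1,1)])
        h=cv2.convexHull((proj(n,P)*16*4+32*3).round().astype(np.int32))
        m=np.zeros((384*4,512*4),np.uint8);cv2.fillPoly(m,[h],255,shift=4)
        return cv2.resize(m,(512,384),interpolation=cv2.INTER_AREA)/255.
    M=mask.astype(float);f=lambda q:np.abs(sil(q)-M).sum()/M.sum()
    best=min((minimize(f,[x0,y0,w],method="Nelder-Mead",options=dict(initial_simplex=np.array([[x0,y0,w],[x0+.02,y0,w],[x0,y0+.02,w],[x0,y0,w+.05]]),xatol=1e-5,fatol=1e-5)) for x0,y0,w in [S0,S0+[.01,.01,.05],S0-[.01,.01,.05]]),key=lambda r:r.fun)
    return best.x,best.fun
def ground(n,uv,z):
    c=C[n];R=np.array(c["R"]);o=-R.T@c["t"];d=R.T@np.linalg.inv(c["intrinsics"])@[*uv,1]
    return o+d*(z-o[2])/d[2]
p,q=ground("top",[316/1.5625,373/1.5625],.11),ground("top",[560/1.5625,386/1.5625],.11)
S0=np.array([*((p+q)/2)[:2],np.arctan2(-(p-q)[0],(p-q)[1])])
E
python3 - <<'E'
from look import *
ims={n:eyes.snapshot(n) for n in C}
print(S0,p,q)
K,e,px=knob(ims);print("knob",K,e,px)
m=eyes.outline_of("top","tube")[0]
t,f=tube_fit(m["pixels"]);print("tube",t,f,m["p"])
w=t[2];
for w in (t[2],):
    R=np.array([[np.cos(w),-np.sin(w)],[np.sin(w),np.cos(w)]])
    kl=R.T@(K[:2]-t[:2]);print("knob in tube frame",kl,"expect x .132; facer origin",K[:2]-R@[.132,.12], "tube y in facer",.12-kl[1])
E
```

```text
[ 0.44112836 -0.04945342 -0.09219945] [0.45528563 0.10366168 0.11      ] [ 0.4269711  -0.20256852  0.11      ]Traceback (most recent call last):
  File "<stdin>", line 4, in <module>
  File "look.py", line 14, in knob
    px={n:knob_px(ims[n]) for n in ims}
          ~~~~~~~^^^^^^^^
  File "look.py", line 11, in knob_px
    k,l,s,c=cv2.connectedComponentsWithStats(m); i=1+np.argmax(s[1:,4])
                                                     ~~~~~~~~~^^^^^^^^^
    return _wrapfunc(a, 'argmax', axis=axis, out=out, **kwds)
    return bound(*args, **kwds)
ValueError: attempt to get argmax of an empty sequence
```

```bash
sed -i 's/h\[...,0\]<5)|(h\[...,0\]>174))&(h\[...,1\]>190)/h[...,0]<7)|(h[...,0]>170))\&(h[...,1]>150)/' look.py
python3 - <<'E'
from look import *
ims={n:eyes.snapshot(n) for n in C}
print(ims["scene"][194:199,299:304].tolist(),ims["scene"].dtype)
m=eyes.outline_of("top","tube")[0]
t,f=tube_fit(m["pixels"]);print("tube",t,f,m["p"])
K,e,px=knob(ims);print("knob",K,e,px)
w=t[2];R=np.array([[np.cos(w),-np.sin(w)],[np.sin(w),np.cos(w)]])
kl=R.T@(K[:2]-t[:2]);print("knob in tube frame",kl,"expect x .132; facer origin",K[:2]-R@[.132,.12], "tube y in facer",.12-kl[1])
E
```

```text
[[[185, 54, 52], [192, 56, 55], [197, 57, 58], [200, 58, 56], [210, 73, 69]], [[178, 50, 48], [186, 54, 51], [191, 57, 53], [196, 58, 55], [201, 62, 60]], [[166, 41, 38], [178, 50, 47], [184, 56, 53], [190, 59, 57], [192, 58, 54]], [[159, 47, 44], [167, 45, 45], [174, 50, 48], [180, 50, 47], [183, 52, 50]], [[144, 39, 36], [153, 41, 39], [161, 43, 41], [169, 46, 46], [175, 51, 47]]] uint8
tube [ 0.44290531 -0.04624582 -0.09689928] 0.02879993007604231 0.6
knob [0.58944426 0.11340342 0.20064531] 0.20677100030650308 {'scene': (array([301.20155039, 196.6124031 ]), [295, 191, 13, 13, 129]), 'top': (array([188.62559242, 160.71090047]), [181, 153, 16, 16, 211])}
knob in tube frame [0.13040582 0.17307761] expect x .132; facer origin [0.44645375 0.00673704] tube y in facer -0.053077614691718566
```

The estimates agree: knob height is 0.2006 against the nominal 0.201. Next I drop the stop.

```bash
cat >mach.py <<'E'
from look import *
from station import arm,jaws,solver
w=-0.0969;R=np.array([[np.cos(w),-np.sin(w)],[np.sin(w),np.cos(w)]])
O=np.array([.44290531,-.04624582])+R@[0,.0531]
W=lambda x,y,z:np.array([*(O+R@[x,y]),z])
KN=[180,0,180+np.degrees(w)]
def mf(): return R.T@arm.read_state()["ft_force"][:2]
def push(p0,p1,att,axis,lim,step,v):
    """steps along p0->p1 (machine); stops when |force change| along axis exceeds lim"""
    p0,p1=map(np.array,(p0,p1));n=int(np.ceil(np.linalg.norm(p1-p0)/step));f0=mf()[axis];log=[]
    for i in range(1,n+1):
        q=p0+(p1-p0)*i/n;arm.servo_line(W(*q),velocity=v);f=mf()[axis]-f0;log.append(round(float(f),1))
        if abs(f)>lim:break
    print("t",round(arm.read_state()["clock"],2),"at",q.round(4),"F",log,"hit" if abs(f)>lim else "end");return q
def snap(tag):
    ims={n:eyes.snapshot(n) for n in C}
    for n in C:cv2.imwrite(f"pics/{n}_{tag}.png",cv2.resize(ims[n][:,:,::-1],(800,600)))
    try:
        K,e,_=knob(ims);print("knob machine",(R.T@(K[:2]-O)).round(4),K[2].round(4),"err",round(e,2))
    except Exception as x:print("knob?",x)
E
python3 - <<'E'
from mach import *
for a in (174.45,84.45,-95.55):
    print(a,[solver.solve_ik(W(*p),[180,0,a]) is not None for p in((.19,.12,.195),(.1,.12,.195),(0,-.25,.103),(0,-.11,.103),(-.02,.12,.195))])
s=arm.read_state();arm.servo_line([*s["position"][:2],.40],velocity=.3)
jaws.set_gripper(0)
arm.movep(W(.195,.12,.40),KN);arm.servo_line(W(.195,.12,.195),velocity=.2)
print(arm.read_state()["position"],arm.read_state()["width"],W(.195,.12,.195))
q=push((.195,.12,.195),(.105,.12,.195),KN,0,15,.01,.06)
arm.sleep(.6);snap("a")
E
```

```text
174.45 [True, True, True, True, True]
84.45 [True, True, True, True, True]
-95.55 [True, True, True, True, True]
[0.65447023 0.10720079 0.19623935] -0.00013436284210055027 [0.65373769 0.1071762  0.195     ]
t 9.2 at [0.105 0.12  0.195] F [-0.5, -0.9, -0.6, 0.3, 0.3, 0.1, -0.8, -0.2, -0.5] end
knob machine [0.0235 0.1178] 0.2066 err 1.51
```

```bash
python3 - <<'E'
from mach import *
arm.servo_line(W(.105,.12,.33),velocity=.25)
att=min(([180,0,84.45],[180,0,-95.55]),key=lambda a:np.abs(solver.solve_ik(W(0,-.26,.33),a)-arm.read_state()["joint_pos"]).max())
arm.movep(W(0,-.26,.33),att);arm.servo_line(W(0,-.26,.102),velocity=.2);arm.sleep(.2)
print(arm.read_state()["clock"],R.T@(arm.read_state()["position"][:2]-O),arm.read_state()["position"][2])
q=push((0,-.26,.102),(0,-.13,.102),att,1,9,.01,.06)
print(R.T@(arm.read_state()["position"][:2]-O))
q=push(q,(0,-.102,.102),att,1,5,.001,.02)
print(R.T@(arm.read_state()["position"][:2]-O));arm.sleep(.3);print(mf());snap("b")
E
```

```text
13.55 [ 0.00055487 -0.26005273] 0.10267598982232742
t 17.67 at [ 0.    -0.13   0.102] F [-0.0, 0.1, -0.3, 0.1, 0.8, -0.2, 0.3, -0.3, -0.1, 0.3, -0.3, 0.1, 0.6] end
[-3.48296614e-05 -1.29386122e-01]
t 22.67 at [ 0.     -0.1107  0.102 ] F [-0.9, -1.7, -2.9, -1.4, -2.1, -2.5, -1.5, -1.0, -1.1, -1.7, -1.1, -1.0, -1.4, -0.8, -2.3, -1.2, -1.5, -2.5, -4.2, -7.7] hit
[ 2.56104088e-05 -1.11750176e-01]
[-0.37165131 -6.26633081]
knob machine [0.0234 0.1197] 0.2059 err 0.13
```

View pics/top_b.png

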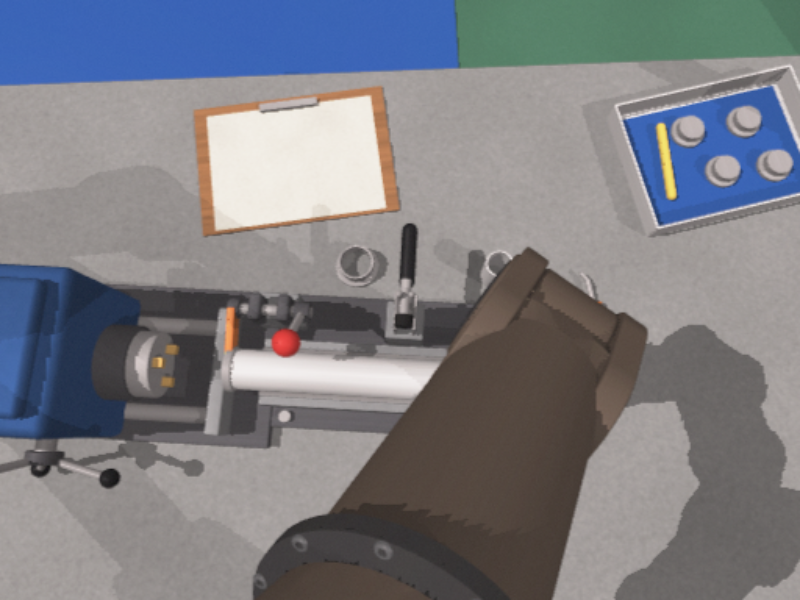

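The top view shows the tube's left end at (232,370) hard against the lowered plate, with the knob at (286,343). The force rise and the finger position (-0.1118 plus an 11 mm half-thickness gives about -0.101) agree with that. Next I back off and raise the stop.

```bash
python3 - <<'E'
from mach import *
arm.servo_line(W(0,-.16,.102),velocity=.06);arm.servo_line(W(0,-.16,.33),velocity=.2)
arm.movep(W(-.04,.12,.33),KN);arm.servo_line(W(-.04,.12,.195),velocity=.15);arm.sleep(.2)
q=push((-.04,.12,.195),(.098,.12,.195),KN,0,15,.01,.06)
arm.sleep(.5);arm.servo_line(W(.03,.12,.195),velocity=.15);arm.servo_line(W(.03,.12,.35),velocity=.2)
arm.movep(W(-.1,.2,.42),KN)
arm.sleep(.5);snap("c");print(arm.read_state()["clock"])
m=eyes.outline_of("top","tube")
if m:
    t,f=tube_fit(m[0]["pixels"]);print(R.T@(t[:2]-O),t[2],f,m[0]["p"])
E
```

```text
t 32.11 at [0.098 0.12  0.195] F [-1.6, 0.2, -0.5, -2.0, -0.9, -0.2, -1.0, -1.1, -1.7, -0.3, -0.6, -0.6, -1.2, -0.4] end
knob machine [0.1304 0.1199] 0.2007 err 0.24
35.4917
```

View pics/top_c.png

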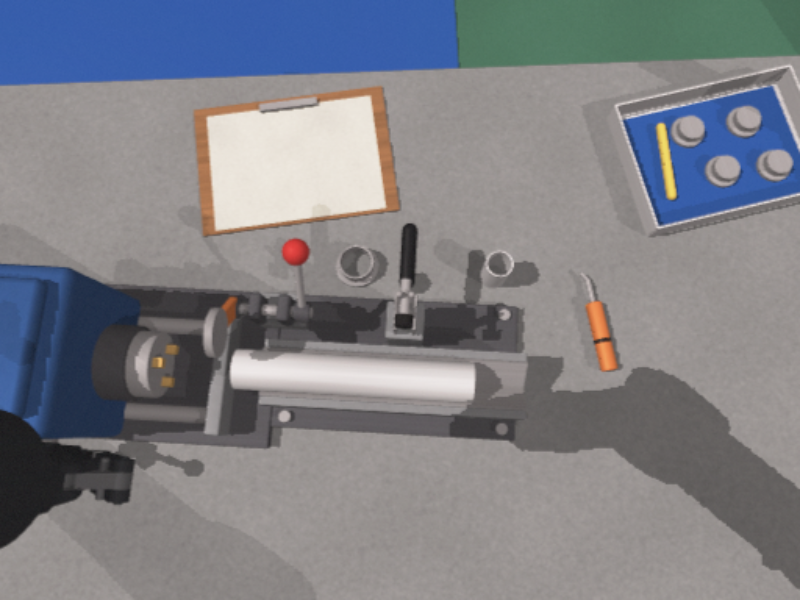

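View pics/scene_c.png

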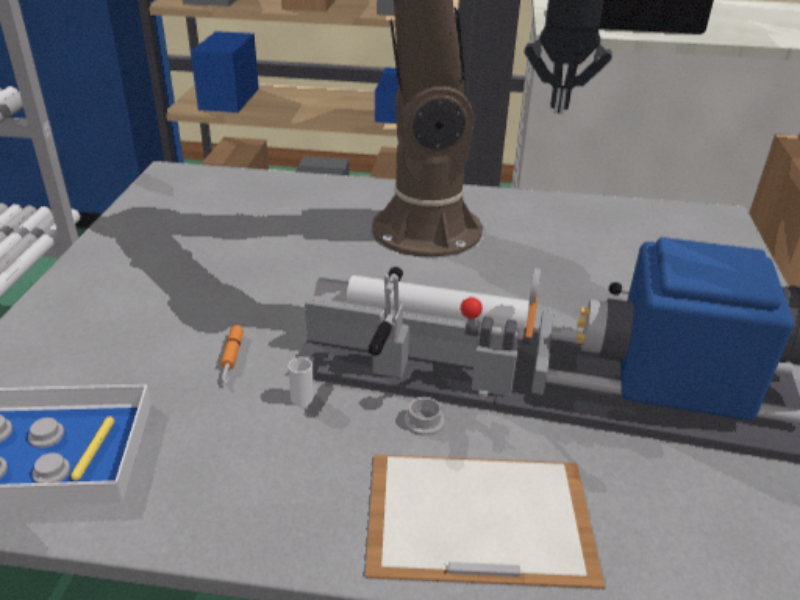

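Both views show the lever leaning away and back at its first place (295,252). The tube runs from (231,371) to (474,381), unmoved since it butted. The loose parts are where they were and the arm is clear, so I'm handing in.

```bash
python3 -c "
from station import arm
print(arm.finish_job())"
```

```text
the job is handed in; nothing more can be done
None
```

The job is handed in: the stop was lowered, the tube pushed up against it, and the stop swung back up clear; in the last pictures the tube was still where the stop set it and the loose parts had not moved, but no verdict came back.

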